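# Seat the canister lid and index the bench carousel

## Robot

A 6-joint arm with a two-finger parallel gripper is mounted at the origin on the work surface; the furniture and walls round the work are solid. World frame = base frame: x ahead of the robot, y to its left, z up, the work surface at z = 0. Lengths are in m, angles in degrees, forces in N, time in s.
With the tool pointing down it reaches from about 0.35 to 0.775 m from the base axis. Payload 5.5 kg.
Tool frame: the origin (TCP) lies at the very end of the fingers, on their centre line; the grasp point (between the pads) lies 19 mm behind it (tcp_to_grasp is the y of the grasp point in the tool frame, in m); y points along the fingers, x is the direction in which the jaws open and shut, and the axes are right-handed (so a half turn about y gives the same grasp; the last joint's range is limited). The gripper opens to 85 mm and grips with 20 to 120 N. Pads are 22 mm wide; open, the fingers measure 114 mm over their backs; the gripper's body (76 mm by 85 mm) begins 54 mm behind the grasp point. The pads swing forward as they close: fully open they stand 13 mm farther back than shut.
Start: joints at [59.954, 17.945, 2.641, 74.691, 0, 82.002], TCP at [0.216, 0.533, 0.231] pointing down, gripper open.
Joint ranges: [-158.12, 158.12], [-49.38, 96.58], [-58.88, 72.47], [-126.05, 133.96], [-84.25, 85.87], [-180, 180]. Speed limits (degrees/s): [147.25, 147.25, 180, 180, 180, 180].

## Interface

Orientations are given as a 3x3 rotation matrix whose columns are the frame's x, y, z axes.
In Python, from bench import * gives the robot as it stands. The module is installed in compiled form; this text tells all that it offers.
- The arm moves only by the shell command python3 -m pendant 'ROWS' [FORCE]. ROWS is JSON, a list of rows, each a list of 7 numbers: the turn, a rotation vector about the tool's x, y, z in rad, then the shift along the tool's x, y, z in m, then the opening, from 0 (shut) to 1 (fully open). A call has 1 to 12 rows; each row shifts and turns the pose as measured when the row begins, along the tool's axes as they then stand; what a row does not reach is not made up. A row lasts 1/8 s, in which the tool goes at most 62.5 mm and 10.7 degrees, less where a joint would pass 70% of its speed; a pose out of reach is approached as far as the arm can. A call with a gripper value outside its range is refused whole. The fingers move at their own pace and stop on an object; FORCE is the grip in N (left out, the last holds). Time passes only in rows, so rows that do not move let the fingers close. It gives the time, the measured TCP pose, the force and the opening at its end, in the units of the state.
- get_state(): the state, without advancing time (a new reading comes with each control period).
- grab_frame(name): name is "side" or "top" or "wrist"; returns the picture (480x640x3 uint8, red, green, blue); there is no depth.
- camera_params(name): a dict with "K" (3x3 intrinsics, pixels), "dist" ([k1, k2, p1, p2, k3] as OpenCV has them; the pictures are not rectified), "xyz" and "orientation" of the camera in the world; the wrist camera has in their place "tool_from_camera" (4x4, takes a point from camera to tool coordinates, whose origin is the TCP and whose axes are the tool frame's). Camera axes: x right, y up, looking along -z (the intrinsics and any distortion apply to the point x, -y, -z); pixel columns grow to the right and rows downward; lengths in m; the calibration is good to about 2 mm. A picture is of the moment at which its call begins: read the wrist's pose just before it. camera_params takes no time and is no camera call.
- finish_job(): hands the job in, once; it reports no verdict.
The state is a dict: "t": time; "qpos": joint angles; "dq": joint speeds; "effort": joint torques, N m; "position": TCP position; "ee_rot": TCP orientation; "wrist_force": force on the tool from outside, world axes, zero at the start; "wrist_torque": the same for the moment, N m; "finger_gap": finger opening in m.
Only numpy, scipy, OpenCV 4.12 (cv2) and the standard library are available. Lean on these libraries where they do the work, as an engineer would, in place of code of your own. Each camera call takes 0.05 s, during which the arm holds its last target.

## Task

The flat lid of the square canister on the bench carousel is cocked up at its outer edge: first press it down until it lies level. Then turn the carousel until the square canister faces the front, in line with the steel pin on the tongue of the fixed foot, and hold the carousel still there: finish with the gripper still keeping hold of it, not letting go. Leave the mug, the block plane and the sanding block where they are.

Things in the scene. Friction and masses are not known exactly. Their poses are not given: they have to be found in the camera images.
- base: fixed wooden foot of the carousel, a disc of 184 mm diameter, 22 mm high. Origin: on the worktop, on the upright turning axis. Its -x axis is the FRONT: a wooden tongue 30 mm wide runs out to 150 mm from the axis that way and carries an upright steel pin (10 mm thick, top 40 mm above the worktop) 138 mm from the axis.
- deck: turntable: plywood disc, diameter 230 mm, 26 to 42 mm above the worktop; origin on the turning axis at the worktop. Turns either way, over a full turn, with light friction (0.06 N m); stays where left. Fixed on it: a square canister along its -x, three round metal jars with black lids along +x, +y, -y (56 mm wide, centres 75 mm from axis, tops 98 mm up). Canister is at the front when deck and base yaw agree.
- knob (a point): on the turning axis, 150 mm above the worktop, inside the round wooden knob in the middle of the turntable. The knob is an upright cylinder of 40 mm diameter, from 128 to 170 mm above the worktop, on a thin post; fixed to the deck, it can be gripped from above at any yaw and turns the deck.
- canister (a point): centre of the top of the square metal canister (58 mm square, the only square container on the deck), under its lid, 100 mm above the worktop, 76 mm from the turning axis. At the front its y in the base's frame is 0 and its x is -76 mm.
- lid_edge (a point): middle of the outer edge of the canister's lid, on its upper face. The lid is a steel plate 62 mm square, 4 mm thick, held along the edge nearest the knob; the edge farthest from the knob stands up. When level its top is 104 mm above the worktop and this point 107 mm from the axis. It gives under 3 to 4 N pressed down near this edge, stays where pressed, and stops hard when level.
- lid (a joint): tilt of the canister's lid in rad: 0 is level and seated, 0.2 to 0.32 at the start
- mug: mug, 78 mm wide and 92 mm high with a handle; leave alone. Origin at the underside
- plane: metal block plane, 50 x 158 x 49 mm; leave alone. Origin at the middle of its underside
- sander: sanding block, 63 x 119 x 36 mm; leave alone. Origin at the middle of its underside

How it is judged:
By the outcome, as a careful person would: the job done as asked, in the order asked, and still so for the second after the job is handed in, while the arm keeps its last pose, push and grip.
It also fails if it takes over 69 s, if anything falls off the work surface, if the arm or the gripper's body presses on something with over 40 N, if the wrist force passes 120 N, or if a joint passes its speed limit or range.

## Working session

There is one attempt and no reset: what is moved stays moved. The work goes in short steps, Python scripts to look and compute and a shell command to move; the robot and the scene stay as the last step left them, time stands still between calls to the robot, and variables do not carry over. Pictures are saved under pics/ and viewed, and the job is handed in when it is done.

```bash
mkdir -p pics
python3 - <<'E'
from bench import *
import cv2
for n in("side","top","wrist"):
    cv2.imwrite(f"pics/{n}0.png",grab_frame(n)[:,:,::-1]); print(n,camera_params(n))
print(get_state())
E
```

```text
side {'K': array([[532.92243624,   0.        , 319.04743535],
       [  0.        , 532.92243624, 249.88922989],
       [  0.        ,   0.        ,   1.        ]]), 'dist': array([-0.01345906,  0.        ,  0.        ,  0.        ,  0.        ]), 'xyz': array([0.90414971, 0.84379312, 0.61815299]), 'orientation': array([[-0.88538357, -0.17948757,  0.42881247],
       [ 0.46437126, -0.38383521,  0.79814151],
       [ 0.02133685,  0.90578957,  0.42319026]])}
top {'K': array([[533.45693009,   0.        , 314.42538466],
       [  0.        , 533.45693009, 246.14076218],
       [  0.        ,   0.        ,   1.        ]]), 'dist': array([-0.02317175,  0.        ,  0.        ,  0.        ,  0.        ]), 'xyz': array([ 0.22936119, -0.16064122,  1.22701828]), 'orientation': array([[ 0.01154005,  0.98858275, -0.15023641],
       [-0.99990582,  0.01029254, -0.00907864],
       [-0.00742867,  0.15032703,  0.98860842]])}
wrist {'K': array([[384.86800753,   0.        , 321.7158686 ],
       [  0.        , 384.86800753, 238.05018951],
       [  0.        ,   0.        ,   1.        ]]), 'dist': a
[... 497 characters left out ...]
92e+00, 7.46920927e+01,
       5.52910149e-04, 8.20008710e+01]), 'dq': array([-0.00701526, -0.06514501,  0.22466481,  0.09434156,  0.00494189,
       -0.03807357]), 'effort': array([ 1.95327484e-03, -4.81064844e+01,  2.98816359e+01,  1.39050413e-02,
       -6.44655938e-05,  8.60659469e-06]), 'position': array([0.21564299, 0.53260732, 0.23060016]), 'ee_rot': array([[ 3.75355790e-01, -7.28983357e-04, -9.26880521e-01],
       [ 9.26879714e-01, -1.24105182e-03,  3.75356439e-01],
       [-1.42393536e-03, -9.99998964e-01,  2.09843898e-04]]), 'wrist_force': array([-0.47563756, -0.35463551, -0.5207507 ]), 'wrist_torque': array([0.00377483, 0.01578822, 0.05653147]), 'finger_gap': 0.08569281227483687}
```

View pics/side0.png

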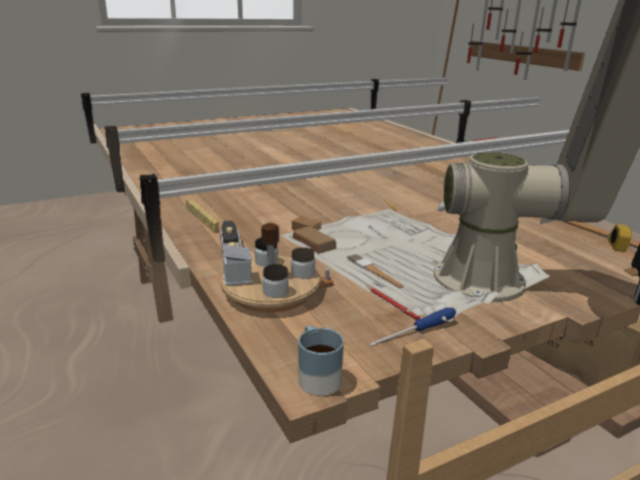

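View pics/top0.png

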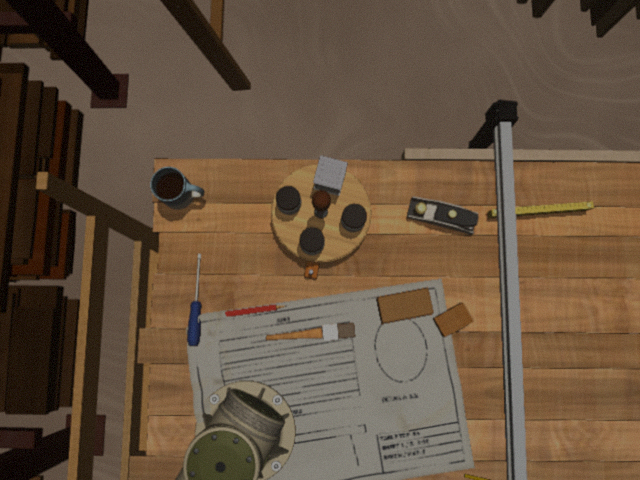

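View pics/wrist0.png

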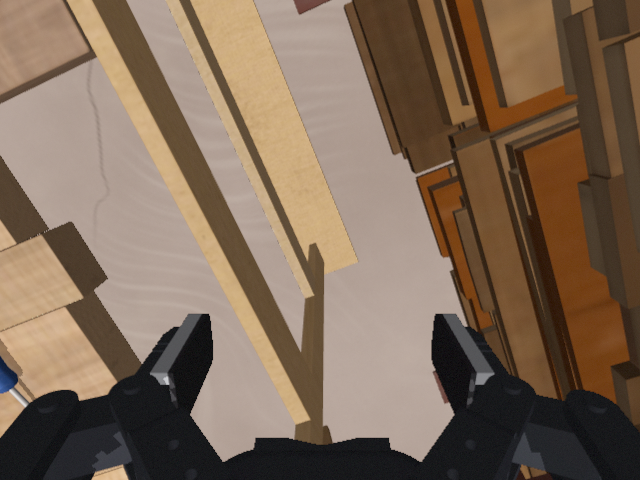

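```bash
cat > h.py <<'E'
from bench import *
import cv2, numpy as np
def ray(n,px,st=None):
    c=camera_params(n); p=cv2.undistortPoints(np.array([[px]],float),c['K'],np.array(c['dist']))[0,0]
    d=np.array([p[0],-p[1],-1.])
    if n=='wrist':
        T=c['tool_from_camera'];R=st['ee_rot'];return st['position']+R@T[:3,3],R@T[:3,:3]@d
    return np.array(c['xyz']),np.array(c['orientation'])@d
def plane(n,px,z,st=None):
    o,d=ray(n,px,st); return o+d*(z-o[2])/d[2]
def proj(n,P,st=None):
    c=camera_params(n)
    if n=='wrist':
        T=c['tool_from_camera'];R=st['ee_rot']@T[:3,:3];o=st['position']+st['ee_rot']@T[:3,3]
    else: R=np.array(c['orientation']);o=np.array(c['xyz'])
    q=R.T@(np.array(P)-o); q=np.array([[[q[0],-q[1],-q[2]]]])
    return cv2.projectPoints(q,np.zeros(3),np.zeros(3),c['K'],np.array(c['dist']))[0][0,0]
def tri(a,b):
    (o1,d1),(o2,d2)=a,b
    A=np.stack([d1,-d2],1);s=np.linalg.lstsq(A,o2-o1,rcond=None)[0]
    return (o1+s[0]*d1+o2+s[1]*d2)/2, np.linalg.norm(o1+s[0]*d1-o2-s[1]*d2)
E
python3 - <<'E'
from h import *
im=cv2.imread('pics/top0.png')
cv2.imwrite('pics/topc.png',cv2.resize(im[140:300,240:400],(800,800),interpolation=cv2.INTER_CUBIC))
im=cv2.imread('pics/side0.png')
cv2.imwrite('pics/sidec.png',cv2.resize(im[200:320,200:360],(800,600),interpolation=cv2.INTER_CUBIC))
E
```

```text
(no output)
```

View pics/topc.png

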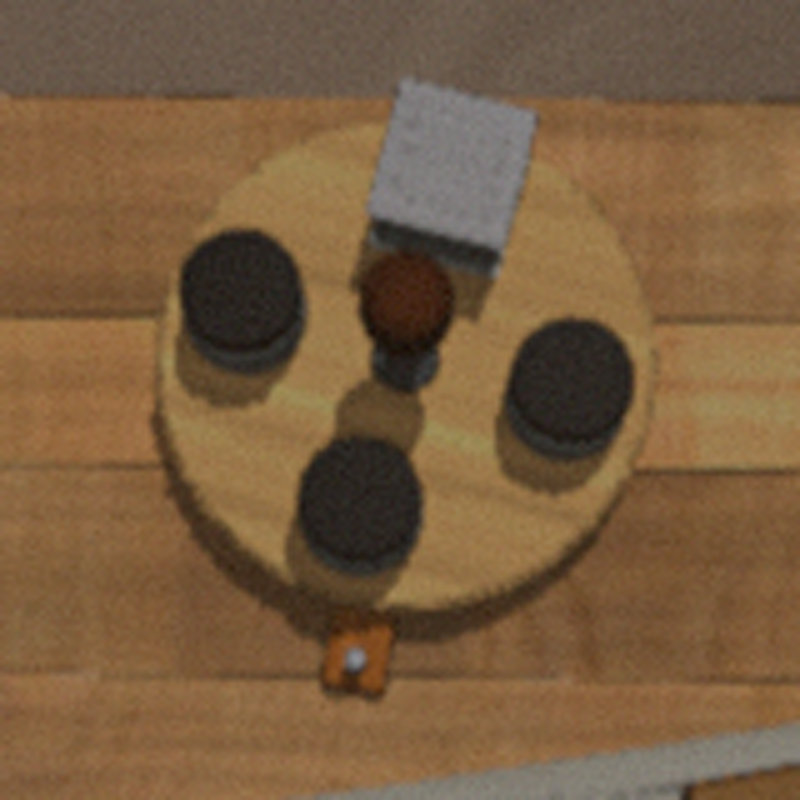

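View pics/sidec.png

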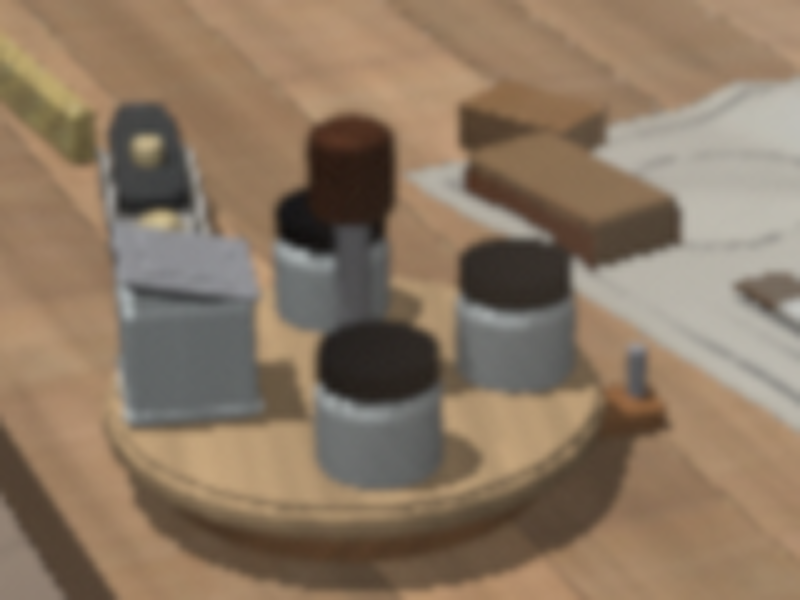

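The top crop shows the knob top at about (321,200), the jar lids at (288,197), (353.5,215) and (311.5,239.5), the lid at the far side around (330,173), and the pin top at (311,271). The side view shows the lid with its outer edge up.

Run:
```python
from h import *
f=lambda x,y:(240+(x+.5)/5-.5,140+(y+.5)/5-.5)
g=lambda x,y:(200+(x+.5)/5-.5,200+(y+.5)/5-.5)
k=plane('top',f(407,303),.170);print('knob',k)
J=[plane('top',f(*p),.098) for p in((241,288),(570,378),(360,500))]
for j in J: print('jar',j, np.linalg.norm((j-k)[:2]))
c=(J[0]+J[1])/2; print('mid of jars',c)
A=np.array([[*(2*j[:2]),1] for j in J]);b=[j[:2]@j[:2] for j in J]
s=np.linalg.lstsq(A,np.array(b),rcond=None)[0];print('circ',s[:2],np.sqrt(s[2]+s[:2]@s[:2]))
pin=plane('top',f(355,655),.040);print('pin',pin)
pt,e=tri(ray('top',f(355,655)),ray('side',g(637,350)));print('pin tri',pt,e)
kt,e=tri(ray('top',f(407,303)),ray('side',g(351,135)));print('knob tri',kt,e)
im=cv2.imread('pics/top0.png');hs=cv2.cvtColor(im,cv2.COLOR_BGR2HSV)
# deck disc edge
for c0 in(k[:2],s[:2]):
  d=(pin[:2]-c0);print('pin dist',np.hypot(*d),'front dir',np.degrees(np.arctan2(d[1],d[0])))
  print('canister dir from jar', np.degrees(np.arctan2(*(c0-J[2][:2])[::-1])), 'perp', np.degrees(np.arctan2(*(J[0]-J[1])[:2][::-1]))-90)
for p in((403,80),(537,115),(497,250),(370,215)): print('lid',plane('top',f(*p),.108)[:2])
for n,a,b in(('o1',(403,80),(113,228)),('o2',(537,115),None),):
  if b: print(n,tri(ray('top',f(*a)),ray('side',g(*b))))
```

```text
knob [ 0.48450684 -0.16319818  0.17      ]
jar [ 0.50787081 -0.09119052  0.098     ] 0.0757032203516166
jar [ 0.46938339 -0.23407288  0.098     ] 0.07247028158396449
jar [ 0.41506184 -0.14404939  0.098     ] 0.07203668099909681
mid of jars [ 0.4886271 -0.1626317  0.098    ]
circ [ 0.48682626 -0.16214662] 0.07401108387458084
pin [ 0.35435869 -0.14182762  0.04      ]
pin tri [ 0.35342895 -0.14126226  0.04000836] 0.0021677056601311106
knob tri [ 0.4865263  -0.16361061  0.16498865] 0.0017658621761515079
pin dist 0.13189102564439056 front dir 170.6751434831556
canister dir from jar -15.41568087423781 perp -15.075630252366324
pin dist 0.13401686113357794 front dir 171.27945714607884
canister dir from jar -14.153498306168908 perp -15.075630252366324
lid [ 0.59912391 -0.16064637]
lid [ 0.58384959 -0.21906167]
lid [ 0.52329216 -0.201936  ]
lid [ 0.53832499 -0.14697739]
o1 (array([ 0.59329943, -0.16258697,  0.13977597]), np.float64(0.00969000497128152))
```

```bash
cat >> h.py <<'E'
def plan(target,yaw,n,turn='auto'):
    s=get_state();R=s['ee_rot'];p=s['position'];y0=np.degrees(np.arctan2(R[1,0],R[0,0]))
    dy=(yaw-y0) if turn!='auto' else (yaw-y0+180)%360-180
    d=(np.array(target)-p)/n
    print('yaw',y0,'turn/row',-np.radians(dy/n))
    for i in range(n):
        a=np.radians(y0+dy*i/n); print(round(d[0]*np.cos(a)+d[1]*np.sin(a),4),round(-d[2],4),round(-d[0]*np.sin(a)+d[1]*np.cos(a),4))
E
python3 -c "
from h import *
plan((.50,-.22,.28),-18,16)"
```

```text
yaw 67.95367196077417 turn/row 0.09376091124341497
-0.0369 -0.0031 -0.0341
-0.0336 -0.0031 -0.0374
-0.0299 -0.0031 -0.0404
-0.026 -0.0031 -0.043
-0.0219 -0.0031 -0.0453
-0.0175 -0.0031 -0.0471
-0.013 -0.0031 -0.0486
-0.0084 -0.0031 -0.0496
-0.0038 -0.0031 -0.0501
0.001 -0.0031 -0.0503
0.0057 -0.0031 -0.05
0.0103 -0.0031 -0.0492
0.0149 -0.0031 -0.048
0.0193 -0.0031 -0.0464
0.0236 -0.0031 -0.0444
0.0276 -0.0031 -0.042
```

```bash
python3 -m pendant '[[0,0.094,0,-0.037,-0.003,-0.034,0],[0,0.094,0,-0.034,-0.003,-0.037,0],[0,0.094,0,-0.030,-0.003,-0.040,0],[0,0.094,0,-0.026,-0.003,-0.043,0],[0,0.094,0,-0.022,-0.003,-0.045,0],[0,0.094,0,-0.018,-0.003,-0.047,0],[0,0.094,0,-0.013,-0.003,-0.049,0],[0,0.094,0,-0.008,-0.003,-0.050,0],[0,0.094,0,-0.004,-0.003,-0.050,0],[0,0.094,0,0.001,-0.003,-0.050,0],[0,0.094,0,0.006,-0.003,-0.050,0],[0,0.094,0,0.010,-0.003,-0.049,0]]' 40
python3 -c "
from h import *
plan((.50,-.22,.28),-18,5)"
```

```text
t: 1.65
position: [0.4221, -0.05, 0.266]
ee_rot: [[1.0, 0.0, -0.028], [0.028, -0.003, 1.0], [0.0, -1.0, -0.003]]
wrist_force: [0.6, 1.1, -0.6]
finger_gap: 0.0003
yaw 1.6108639576848363 turn/row 0.06845482904445728
0.0146 -0.0028 -0.0344
0.0169 -0.0028 -0.0333
0.0192 -0.0028 -0.0321
0.0213 -0.0028 -0.0307
0.0234 -0.0028 -0.0292
```

```bash
python3 -m pendant '[[0,0.068,0,0.015,-0.003,-0.034,0],[0,0.068,0,0.017,-0.003,-0.033,0],[0,0.068,0,0.019,-0.003,-0.032,0],[0,0.068,0,0.021,-0.003,-0.031,0],[0,0.068,0,0.023,-0.003,-0.029,0],[0,0,0,0,0,0,0]]'
python3 - <<'E'
from h import *
import pickle
s=get_state();im=grab_frame('wrist')[:,:,::-1];cv2.imwrite('pics/w1.png',im);pickle.dump(s,open('w1.pkl','wb'));print(s['position'],s['qpos'])
E
```

```text
t: 2.4
position: [0.5, -0.229, 0.2797]
ee_rot: [[0.946, -0.002, 0.324], [-0.324, -0.002, 0.946], [-0.001, -1.0, -0.002]]
wrist_force: [0.1, 0.5, -0.4]
finger_gap: 0.0001
[ 0.50003156 -0.22896182  0.27972113] [-32.89046865  14.69925644   4.98279752  80.33043801  -0.1387657
  76.03161489]
```

View pics/w1.png

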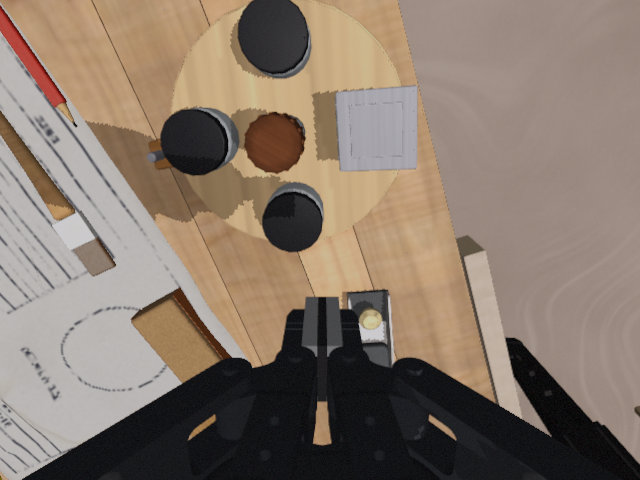

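The wrist view shows the knob top at about (275,142), the lids near (274,36), (194,142) and (292,221), the canister lid's outer edge at x≈416 (rows 86–169), and the pin near (152,158).

Run:
```python
from h import *
im=cv2.imread('pics/w1.png')
cv2.imwrite('pics/w1c.png',cv2.resize(im[0:260,130:430],(800,693)[:2],interpolation=cv2.INTER_CUBIC)[:600])
cv2.imwrite('pics/w1p.png',cv2.resize(im[120:190,130:220],None,fx=8,fy=8,interpolation=cv2.INTER_CUBIC))
```

```text
(no output)
```

View pics/w1c.png

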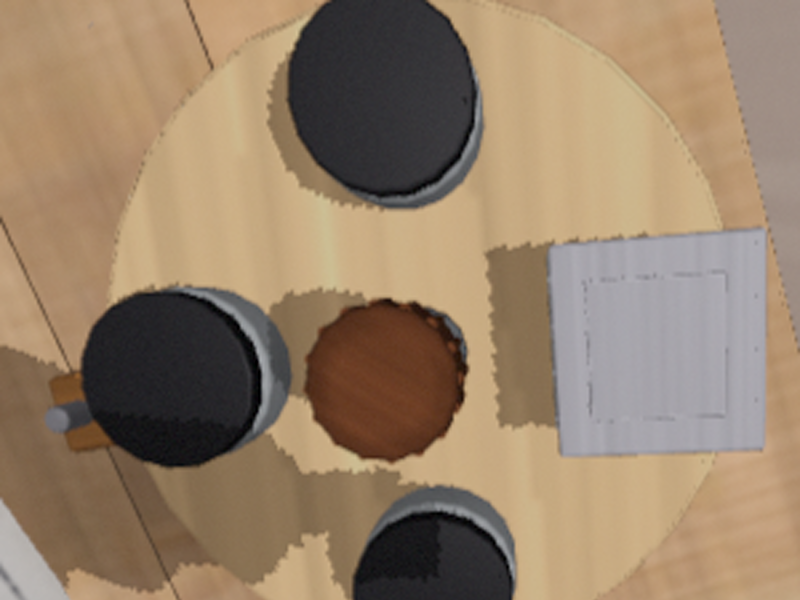

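View pics/w1p.png

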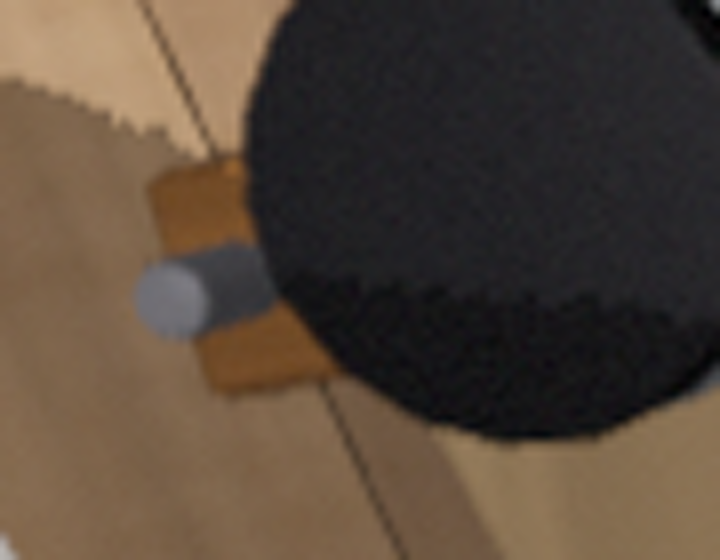

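Run:
```python
from h import *
import pickle
s=pickle.load(open('w1.pkl','rb'))
k=plane('wrist',(274.8,142.9),.170,s);print('knob',k)
J=[plane('wrist',p,.098,s) for p in((273.3,34.9),(292.5,220.5),(194.5,141.8))]
A=np.array([[*(2*j[:2]),1] for j in J]);b=np.array([j[:2]@j[:2] for j in J])
c=np.linalg.lstsq(A,b,rcond=None)[0];print('circ',c[:2],np.sqrt(c[2]+c[:2]@c[:2]))
pin=plane('wrist',(151.7,157.5),.04,s);print('pin',pin)
a=lambda v:np.degrees(np.arctan2(v[1],v[0]))
for c0 in(k[:2],c[:2],(k[:2]+c[:2])/2):
  print(np.hypot(*(pin[:2]-c0)),'front',a(pin[:2]-c0),'can',a(c0-J[2][:2]),'perp',a((J[0]-J[1])[:2])-90)
L=[plane('wrist',p,z,s)[:2] for p,z in(((417.3,85.9),.118),((416.5,168.8),.118),((340.8,171),.104),((335.9,92.3),.104))]
print(L, 'edge mid',(L[0]+L[1])/2,'dir',a((L[0]+L[1])/2-k[:2]),'width',np.linalg.norm(L[0]-L[1]),np.linalg.norm(L[3]-L[2]))
print('side dirs',a(L[0]-L[3]),a(L[1]-L[2]),'edge perp',a(L[0]-L[1])-90,a(L[3]-L[2])-90)
```

```text
knob [ 0.49226596 -0.15989278  0.17      ]
circ [ 0.49064325 -0.15916639] 0.07265570656575243
pin [ 0.35507817 -0.13950635  0.04      ]
0.1386942557187331 front 171.54756784960148 can -14.764676918877939 perp -14.679989506634854
0.13698324272430812 front 171.74832669064276 can -14.536889355166995 perp -14.679989506634854
0.1378385376931664 front 171.64732425711028 can -14.652141261814032 perp -14.679989506634854
[array([ 0.59817071, -0.15811809]), array([ 0.58256063, -0.21658117]), array([ 0.52593791, -0.20130612]), array([ 0.54107619, -0.14264829])] edge mid [ 0.59036567 -0.18734963] dir -15.636253010961324 width 0.0605112032376736 0.06057977088014983
side dirs -15.160334672254345 -15.097230334942763 edge perp -14.949651321261925 -14.471004457633725
```

```bash
python3 -c "
from h import *
plan((.585,-.1855,.15),-15,4)"
```

```text
yaw -18.846827125506938 turn/row -0.016784949773781286
0.0169 0.0324 0.0169
0.0171 0.0324 0.0166
0.0174 0.0324 0.0163
0.0177 0.0324 0.016
```

```bash
python3 -m pendant '[[0,-0.017,0,0.017,0.02,0.017,0],[0,-0.017,0,0.017,0.03,0.017,0],[0,-0.017,0,0.017,0.04,0.016,0],[0,-0.017,0,0.018,0.04,0.016,0],[0,0,0,0,0,0,0]]'
python3 -c "
from h import *
plan((.585,-.1855,.122),-15,1); s=get_state();print(s['position'],s['wrist_force'])
import cv2
s=get_state();cv2.imwrite('pics/w2.png',grab_frame('wrist')[:,:,::-1])
cv2.imwrite('pics/s2.png',cv2.resize(grab_frame('side')[180:330,180:380,::-1],(800,600)))"
```

```text
t: 3.08
position: [0.5875, -0.1756, 0.1418]
ee_rot: [[0.969, -0.005, 0.247], [-0.247, 0.002, 0.969], [-0.005, -1.0, 0.001]]
wrist_force: [-0.3, -0.8, 0.2]
finger_gap: -0.0001
yaw -14.278355307237042 turn/row 0.01259507591825663
0.0001 0.0198 -0.0102
[ 0.58745146 -0.17563396  0.14176763] [-0.25614179 -0.7933083   0.17980225]
```

View pics/w2.png

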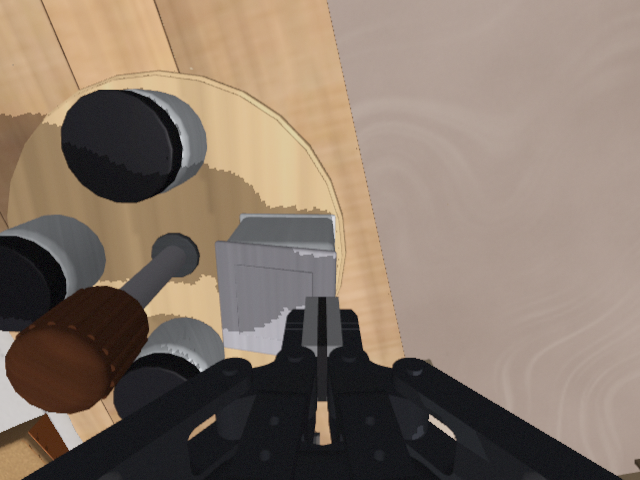

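View pics/s2.png

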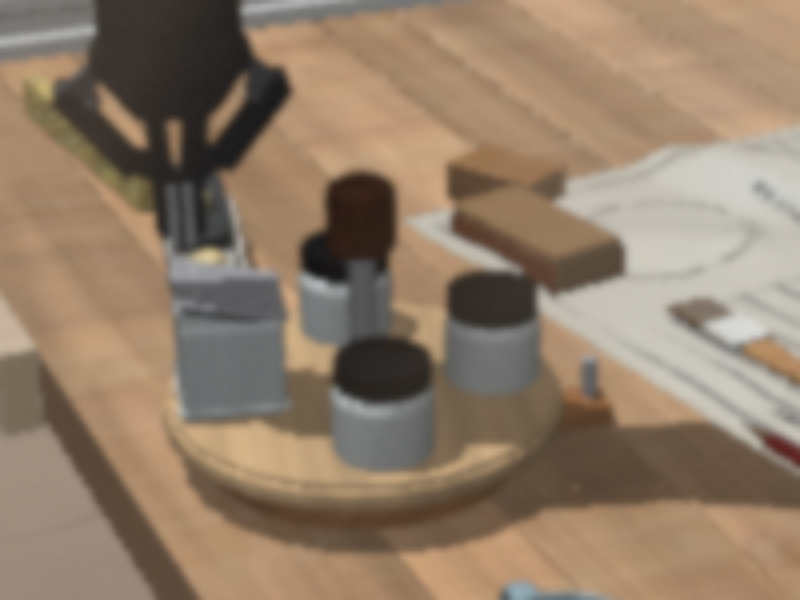

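The fingertips are above the outer part of the lid, near its right edge in the wrist view. I'll centre them and go down slowly.

```bash
python3 -m pendant '[[0,0,0,-0.002,0.010,-0.010,0],[0,0,0,0,0.008,0,0],[0,0,0,0,0.004,0,0]]'; python3 -m pendant '[[0,0,0,0,0.005,0,0],[0,0,0,0,0.005,0,0]]'
```

```text
t: 3.55
position: [0.5847, -0.1889, 0.1268]
ee_rot: [[0.968, 0.006, 0.25], [-0.25, -0.004, 0.968], [0.007, -1.0, -0.002]]
wrist_force: [0.7, -0.4, -0.4]
finger_gap: -0.0002
t: 3.8
position: [0.5849, -0.1897, 0.117]
ee_rot: [[0.968, 0.008, 0.251], [-0.251, -0.005, 0.968], [0.009, -1.0, -0.003]]
wrist_force: [1.1, -0.1, 2.1]
finger_gap: 0.0001
```

```bash
python3 -m pendant '[[0,0,-0.006,0,0.004,0.001,0],[0,0,0,0,0.004,0.001,0]]'; python3 -m pendant '[[0,0,0,0,0.004,0,0]]';python3 -m pendant '[[0,0,0,0,0.003,0,0]]'
```

```text
t: 4.05
position: [0.5868, -0.1886, 0.1097]
ee_rot: [[0.968, 0.017, 0.251], [-0.251, -0.008, 0.968], [0.019, -1.0, -0.004]]
wrist_force: [1.0, -0.8, 3.1]
finger_gap: 0.0
t: 4.18
position: [0.5873, -0.1887, 0.1058]
ee_rot: [[0.968, 0.018, 0.251], [-0.251, -0.009, 0.968], [0.019, -1.0, -0.004]]
wrist_force: [1.1, -1.2, 3.8]
finger_gap: 0.0002
t: 4.3
position: [0.5875, -0.1888, 0.1034]
ee_rot: [[0.968, 0.019, 0.251], [-0.251, -0.009, 0.968], [0.02, -1.0, -0.004]]
wrist_force: [-3.8, 1.6, 19.1]
finger_gap: 0.0
```

```bash
python3 -m pendant '[[0,0,0,0,0.001,0,0]]';python3 -m pendant '[[0,0,0,0,-0.01,0,0],[0,0,0.018,0,-0.02,0,0],[0,0,0,0,-0.04,0,0],[0,0,0,0,-0.04,0,0],[0,0,0,0,0,0,0]]'
python3 -c "
from h import *
s=get_state()
cv2.imwrite('pics/w3.png',grab_frame('wrist')[:,:,::-1]);print(s['position'])
cv2.imwrite('pics/s3.png',cv2.resize(grab_frame('side')[200:320,200:360,::-1],(800,600),interpolation=cv2.INTER_CUBIC))
plan((.4905,-.1605,.20),70-95-7,1)
print(s['qpos'])"
```

```text
t: 4.42
position: [0.5875, -0.1887, 0.1036]
ee_rot: [[0.968, 0.019, 0.251], [-0.25, -0.009, 0.968], [0.021, -1.0, -0.004]]
wrist_force: [-2.9, 0.6, 12.4]
finger_gap: 0.0
t: 5.05
position: [0.5843, -0.1862, 0.2144]
ee_rot: [[0.968, -0.007, 0.25], [-0.25, -0.0, 0.968], [-0.006, -1.0, -0.002]]
wrist_force: [-0.6, 0.8, -0.2]
finger_gap: -0.0001
[ 0.58426633 -0.1862271   0.21438316]
yaw -14.476733871912163 turn/row 0.3058386896383312
-0.0955 0.0108 0.0012
[-25.08394067  22.84204333   7.32687848  74.82487816  -0.18445671
  79.38672125]
```

View pics/w3.png

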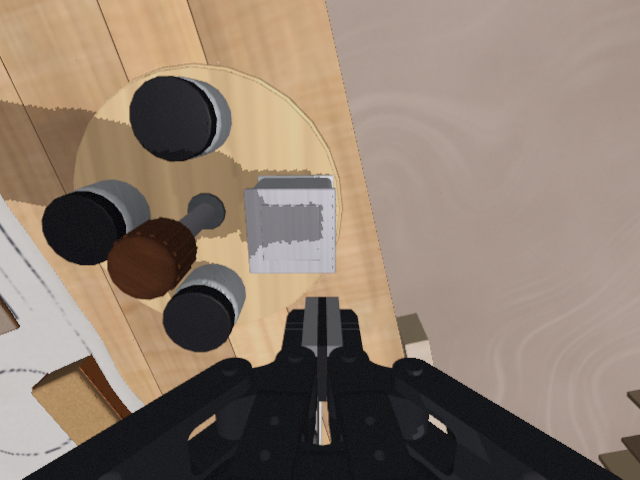

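View pics/s3.png

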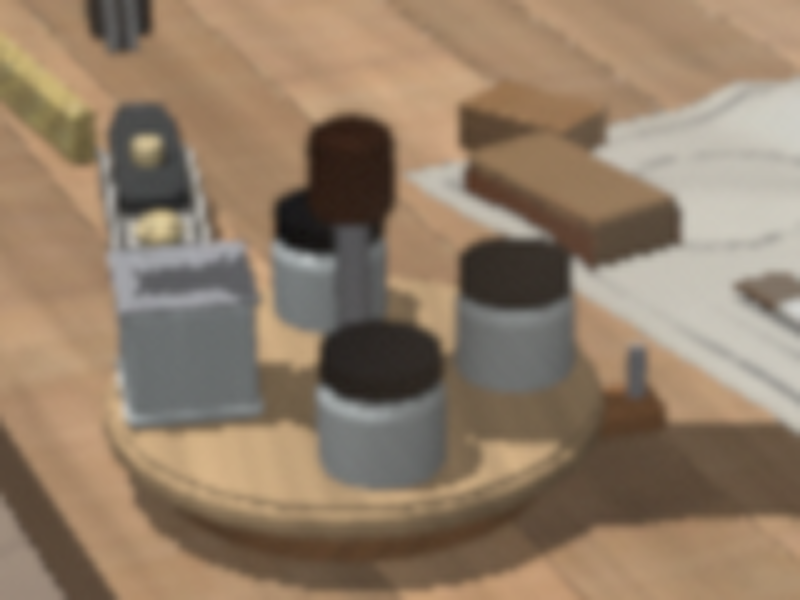

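The lid now reads as flat: outer and inner edges are both about 84 px wide at (335,188–272) and (247,189–273). Contact also went hard at z≈0.1035. Next is the knob.

```bash
python3 -m pendant '[[0,0.06,0,-0.019,0,0,1],[0,0.06,0,-0.019,0,0.001,1],[0,0.06,0,-0.019,0,0.002,1],[0,0.06,0,-0.019,0,0.003,1],[0,0.06,0,-0.019,0,0.005,1],[0,0,0,0,0,0,1],[0,0,0,0,0,0,1]]'
python3 -c "
from h import *
s=get_state()
cv2.imwrite('pics/w4.png',grab_frame('wrist')[:,:,::-1])
import pickle;pickle.dump(s,open('w4.pkl','wb'))
plan((.4905,-.1605,.131),-32,1)
print(s['qpos'],s['finger_gap'],proj('wrist',(.4905,-.1605,.17),s))"
```

```text
t: 6.02
position: [0.4906, -0.1369, 0.2002]
ee_rot: [[0.846, -0.032, 0.532], [-0.532, 0.011, 0.847], [-0.033, -0.999, -0.007]]
wrist_force: [0.9, 0.1, -0.3]
finger_gap: 0.0852
yaw -32.16851161186612 turn/row -0.00294108245490634
0.0126 0.0692 -0.0201
[-24.52936215  12.96549545  -8.4574135   70.49120807  -0.16249529
  97.62778505] 0.08519761030975642 [348.60553565 324.20632646]
```

View pics/w4.png

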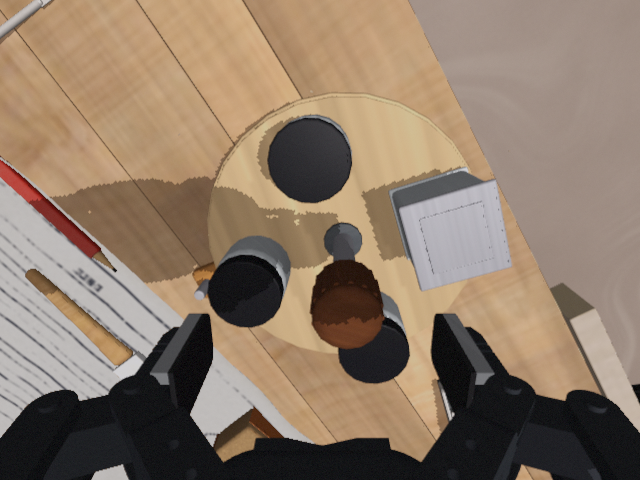

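Run:
```python
from h import *
import pickle
s=pickle.load(open('w4.pkl','rb'))
im=cv2.imread('pics/w4.png')
for z,R in((.17,.02),(.128,.02)):
  for dx,dy,col in((0,0,(0,255,0)),(.002,.004,(255,255,0))):
    pts=np.array([proj('wrist',(.4905+dx+R*np.cos(a),-.1605+dy+R*np.sin(a),z),s) for a in np.linspace(0,6.3,60)])
    o=cv2.resize(im[200:380,260:440],None,fx=4,fy=4,interpolation=cv2.INTER_CUBIC) if (z==.17 and dx==0) else o
    cv2.polylines(o,[np.int32((pts-[260,200])*4)],True,col,1)
cv2.imwrite('pics/w4k.png',o[:600])
```

```text
(no output)
```

View pics/w4k.png

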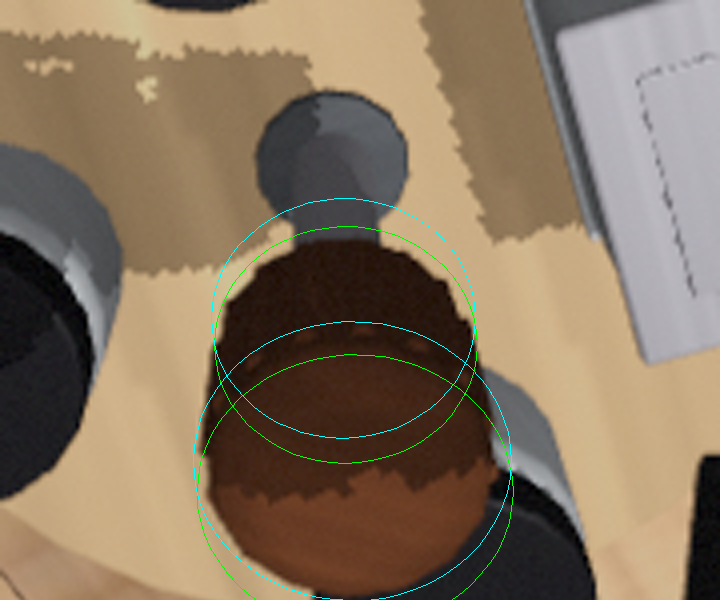

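```bash
python3 -m pendant '[[0,0,-0.032,0.007,0,-0.010,1],[0,0,0,0.007,0,-0.010,1],[0,0,0,0,0,0,1]]'
python3 -c "
from h import *
plan((.4918,-.1595,.133),-32,1)"
```

```text
t: 6.45
position: [0.4928, -0.1642, 0.1996]
ee_rot: [[0.847, -0.003, 0.532], [-0.532, -0.007, 0.847], [0.002, -1.0, -0.008]]
wrist_force: [0.9, 0.0, -0.0]
finger_gap: 0.0853
yaw -32.15972420720431 turn/row -0.0027877133108527856
-0.0033 0.0666 0.0034
```

```bash
python3 -m pendant '[[0.006,0,0,-0.003,0.015,0.003,1],[0,0,0,0,0.02,0,1],[0,0,0,0,0.018,0,1],[0,0,0,0,0.013,0,1],[0,0,0,0,0,0,1]]'
python3 -c "
from h import *
plan((.4918,-.1595,.133),-32,1);print(get_state()['qpos'])"
```

```text
t: 7.08
position: [0.4928, -0.1621, 0.1324]
ee_rot: [[0.845, 0.003, 0.534], [-0.534, -0.002, 0.845], [0.003, -1.0, -0.001]]
wrist_force: [-0.4, 0.3, 0.4]
finger_gap: 0.0852
yaw -32.289045760170296 turn/row -0.005044800203901556
-0.0022 -0.0006 0.0017
[-2.70457533e+01  1.46197199e+01 -1.61621615e+01  5.90271111e+01
 -5.89099658e-02  9.52432646e+01]
```

Good position; small correction, then close gently and check forces.

```bash
python3 -m pendant '[[0,0,0,-0.002,-0.001,0.002,1],[0,0,0,0,0,0,0.4],[0,0,0,0,0,0,0.4],[0,0,0,0,0,0,0.4],[0,0,0,0,0,0,0],[0,0,0,0,0,0,0],[0,0,0,0,0,0,0],[0,0,0,0,0,0,0]]' 40
```

```text
t: 8.07
position: [0.4914, -0.1584, 0.1355]
ee_rot: [[0.846, 0.002, 0.534], [-0.534, -0.002, 0.846], [0.002, -1.0, -0.0]]
wrist_force: [-0.8, -0.1, -0.0]
finger_gap: 0.0393
```

```bash
python3 -m pendant '[[0,-0.08,0,0,0,0,0],[0,-0.12,0,0,0,0,0],[0,-0.12,0,0,0,0,0],[0,-0.12,0,0,0,0,0]]';python3 -m pendant '[[0,-0.12,0,0,0,0,0],[0,-0.12,0,0,0,0,0],[0,-0.12,0,0,0,0,0],[0,-0.12,0,0,0,0,0],[0,0,0,0,0,0,0]]'; python3 -c "
from h import *
cv2.imwrite('pics/t5.png',cv2.resize(grab_frame('top')[120:300,220:420,::-1],(800,720),interpolation=cv2.INTER_CUBIC)[:600]);s=get_state();print(s['qpos'],s['wrist_torque'])
plan((.4915,-.159,.135),0,1)"
```

```text
t: 8.57
position: [0.4896, -0.1578, 0.1355]
ee_rot: [[0.994, -0.001, 0.11], [-0.11, -0.0, 0.994], [-0.001, -1.0, -0.001]]
wrist_force: [-4.7, 0.5, 1.2]
finger_gap: 0.039
t: 9.2
position: [0.4877, -0.1581, 0.1355]
ee_rot: [[0.928, -0.004, -0.373], [0.373, 0.0, 0.928], [-0.003, -1.0, 0.002]]
wrist_force: [-1.9, -0.0, -0.9]
finger_gap: 0.0393
[-26.88669502  14.14971963 -16.32459208  59.71748496  -0.08646033
  41.2612497 ] [ 0.22148406 -0.33010455  0.03978759]
yaw 21.852345631588133 turn/row 0.38139538055501254
0.0032 0.0005 -0.0023
```

View pics/t5.png

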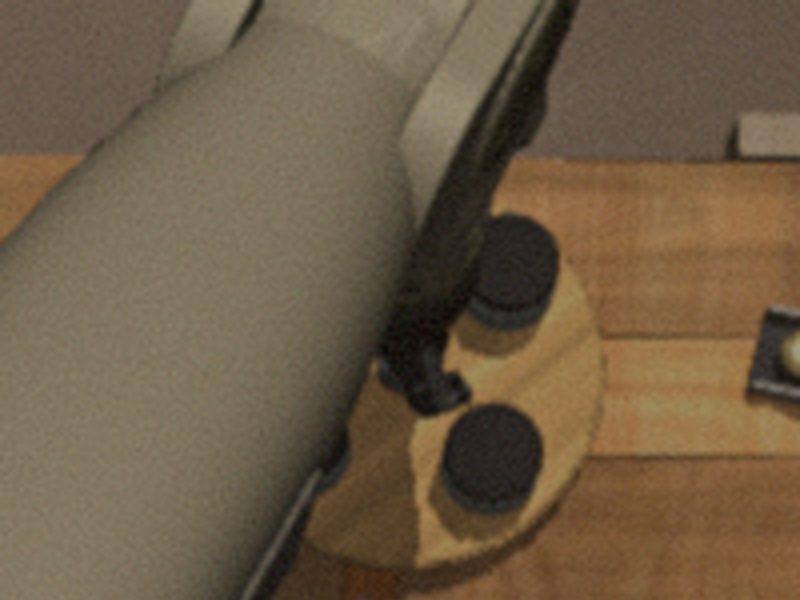

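```bash
python3 -m pendant '[[0,-0.08,0,0,0,0,0],[0,-0.13,0,0,0,0,0],[0,-0.13,0,0,0,0,0],[0,-0.13,0,0,0,0,0],[0,-0.13,0,0,0,0,0],[0,-0.13,0,0,0,0,0],[0,-0.13,0,0,0,0,0],[0,0,0,0,0,0,0]]'; python3 -m pendant '[[0,-0.08,0,0,0,0,0],[0,-0.13,0,0,0,0,0],[0,-0.13,0,0,0,0,0],[0,-0.13,0,0,0,0,0],[0,-0.13,0,0,0,0,0],[0,-0.13,0,0,0,0,0],[0,-0.13,0,0,0,0,0],[0,0,0,0,0,0,0]]';python3 -c "
from h import *
s=get_state();print(s['qpos'],s['wrist_torque'])
plan((.489,-.160,.135),154,1)"
```

```text
t: 10.25
position: [0.4853, -0.1605, 0.1356]
ee_rot: [[0.321, -0.008, -0.947], [0.947, -0.002, 0.321], [-0.004, -1.0, 0.007]]
wrist_force: [-2.4, -0.5, 1.1]
finger_gap: 0.0392
t: 11.25
position: [0.4855, -0.1639, 0.1355]
ee_rot: [[-0.5, -0.009, -0.866], [0.866, -0.007, -0.5], [-0.002, -1.0, 0.011]]
wrist_force: [-1.6, -0.9, 1.3]
finger_gap: 0.0388
[-27.29109784  14.22618213 -16.21952371  59.81637376  -0.57826972
 -57.29425625] [0.573453   0.35785337 0.07277184]
yaw 120.00498486102336 turn/row -0.59332494344046
0.0016 0.0005 -0.005
```

```bash
python3 -m pendant '[[0,-0.08,0,0,0,-0.0015,0],[0,-0.13,0,0,0,-0.0015,0],[0,-0.13,0,0,0,0,0],[0,-0.12,0,0,0,0,0],[0,-0.08,0,0,0,0,0],[0,0,0,0,0,0,0]]';python3 -c "
from h import *
import pickle
s=get_state();print(s['qpos'],s['wrist_torque'])
plan((.489,-.160,.135),154,1);pickle.dump(s,open('w6.pkl','wb'))
for n in('wrist','side','top'):cv2.imwrite(f'pics/{n}6.png',grab_frame(n)[:,:,::-1])"
```

```text
t: 12.0
position: [0.487, -0.1656, 0.1355]
ee_rot: [[-0.866, -0.012, -0.499], [0.5, -0.015, -0.866], [0.003, -1.0, 0.019]]
wrist_force: [-2.6, -0.8, -0.7]
finger_gap: 0.0391
[-27.08591008  14.43552194 -15.94747196  59.84010596  -1.08265798
 -87.11755301] [0.04040745 0.02522907 0.08776275]
yaw 150.03214550220198 turn/row -0.06925212522664147
0.001 0.0005 -0.0058
```

View pics/wrist6.png

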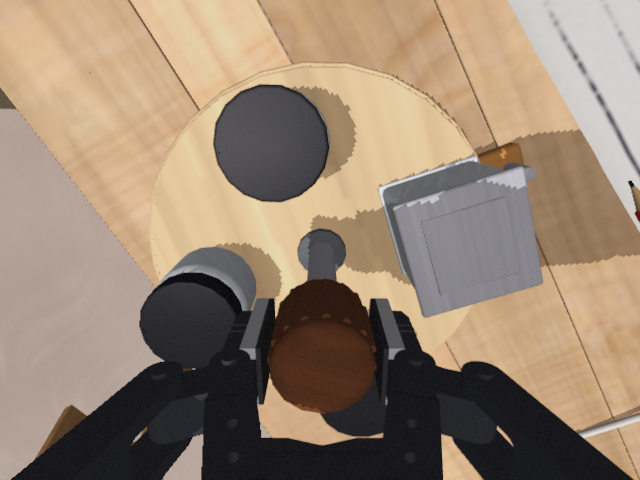

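View pics/side6.png

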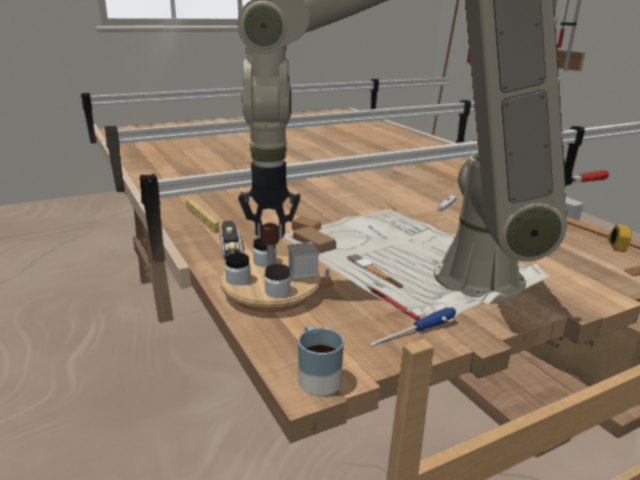

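View pics/top6.png

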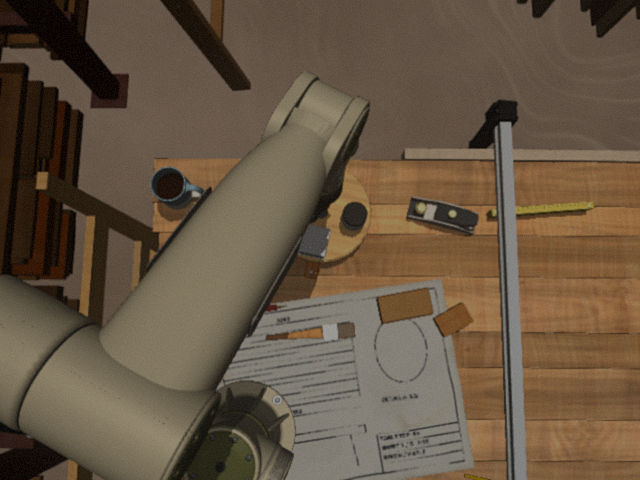

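The wrist view shows the canister lid's corners near (393,207), (524,172), (542,284) and (424,316), with the pin's top just past the corner at about (529,174). The canister isn't quite at the pin yet. I'll measure how far is left.

Run:
```python
from h import *
im=cv2.imread('pics/wrist6.png')
cv2.imwrite('pics/w6c.png',cv2.resize(im[130:330,370:570],None,fx=4,fy=4,interpolation=cv2.INTER_CUBIC)[:600])
cv2.imwrite('pics/w6d.png',cv2.resize(im[200:330,370:570],None,fx=4,fy=4,interpolation=cv2.INTER_CUBIC)[:600])
```

```text
(no output)
```

View pics/w6c.png

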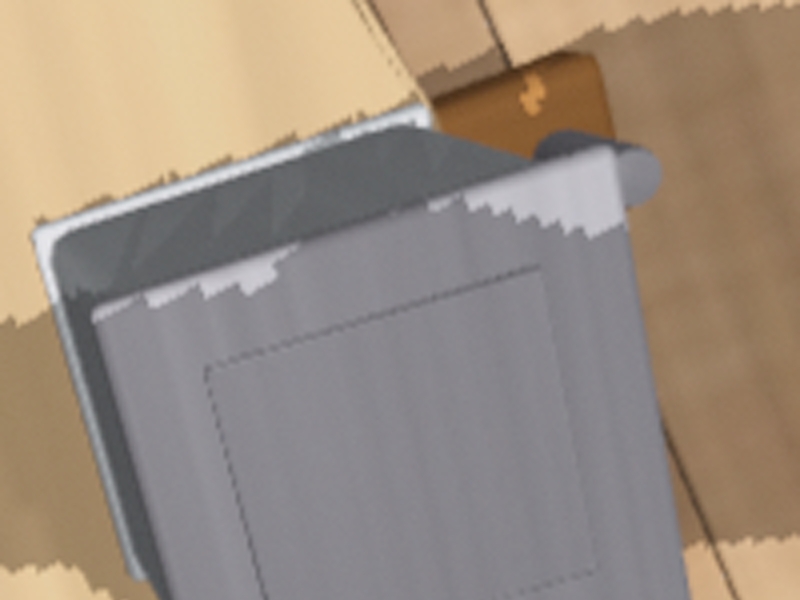

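View pics/w6d.png

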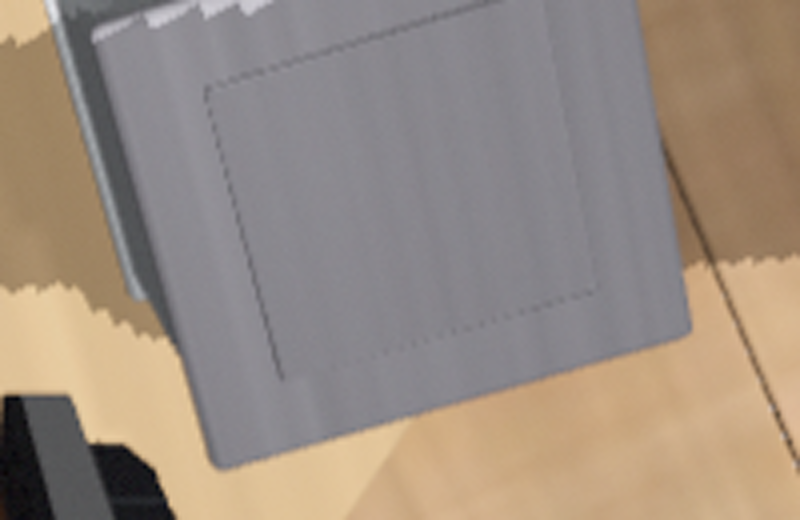

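Run:
```python
from h import *
import pickle
s=pickle.load(open('w6.pkl','rb'))
P=lambda p,z:plane('wrist',p,z,s)[:2]
a=lambda v:np.degrees(np.arctan2(v[1],v[0]))%360
A,B,C,D=[P(p,.104) for p in((393,207.5),(523.8,167),(542.5,282.5),(425,316.8))]
print('lens',[round(np.linalg.norm(u-v),4) for u,v in((A,B),(B,C),(C,D),(D,A))])
print('dirs',a(B-A),a(C-D),a(B-C)+90,a(A-D)+90)
F=P((378.8,188),.044),P((478,156.3),.044);print('flange',a(F[1]-F[0]),np.linalg.norm(F[1]-F[0]))
pin=P((530.2,174.4),.04);print('pin',pin)
c=(A+B+C+D)/4
for ax in((.4905,-.1605),(.4918,-.1598),(.488,-.161)):
  ax=np.array(ax);print(ax,'can',a(c-ax),np.linalg.norm(c-ax),'pin',a(pin-ax),np.linalg.norm(pin-ax))
# deck-based: front from tongue; jar top-left
j=P((271,143),.098);print('jar',j)
pt=P((322,252),.044);print('post foot',pt)
```

```text
lens [np.float64(0.0606), np.float64(0.0594), np.float64(0.0596), np.float64(0.0601)]
dirs 167.8280732047469 168.4985170830489 347.9038738224856 348.89262815760736
flange 168.04940391803297 0.061576446556076726
pin [ 0.3532085  -0.13893902]
[ 0.4905 -0.1605] can 169.13948696947912 0.07620541280350415 pin 171.07486684175927 0.13897421759803275
[ 0.4918 -0.1598] can 169.83011660515965 0.07735585475545889 pin 171.44002263514557 0.14015272275691928
[ 0.488 -0.161] can 168.3930439479997 0.07385066722695365 pin 170.704957197338 0.13658490624583647
jar [ 0.47350524 -0.23469279]
post foot [ 0.48924573 -0.16055684]
```

```bash
python3 -m pendant '[[0.01,-0.045,0,0,0,-0.001,0],[0,0,0,0,0,0,0],[0,0,0,0,0,0,0],[0,0,0,0,0,0,0]]';python3 -c "
from h import *
import pickle
s=get_state();print(s['qpos'],s['wrist_torque'])
plan((.489,-.160,.135),154,1);pickle.dump(s,open('w7.pkl','wb'))
im=grab_frame('wrist')[:,:,::-1]
cv2.imwrite('pics/w7.png',im)
cv2.imwrite('pics/w7c.png',cv2.resize(im[130:330,370:570],None,fx=3,fy=3,interpolation=cv2.INTER_CUBIC))
cv2.imwrite('pics/s7.png',cv2.resize(grab_frame('side')[200:320,200:360,::-1],(800,600),interpolation=cv2.INTER_CUBIC))
cv2.imwrite('pics/t7.png',cv2.resize(grab_frame('top')[150:300,240:400,::-1],(640,600),interpolation=cv2.INTER_CUBIC))"
```

```text
t: 12.65
position: [0.487, -0.1658, 0.1355]
ee_rot: [[-0.888, -0.019, -0.459], [0.459, -0.027, -0.888], [0.004, -0.999, 0.033]]
wrist_force: [-2.3, -2.5, 0.0]
finger_gap: 0.0393
[-26.64600137  14.53640729 -15.82779548  59.88862047  -1.86629776
 -89.30040977] [-0.15789328  0.08899155  0.06895333]
yaw 152.65477389171258 turn/row -0.02347862477340526
0.0009 0.0005 -0.0061
```

View pics/w7c.png

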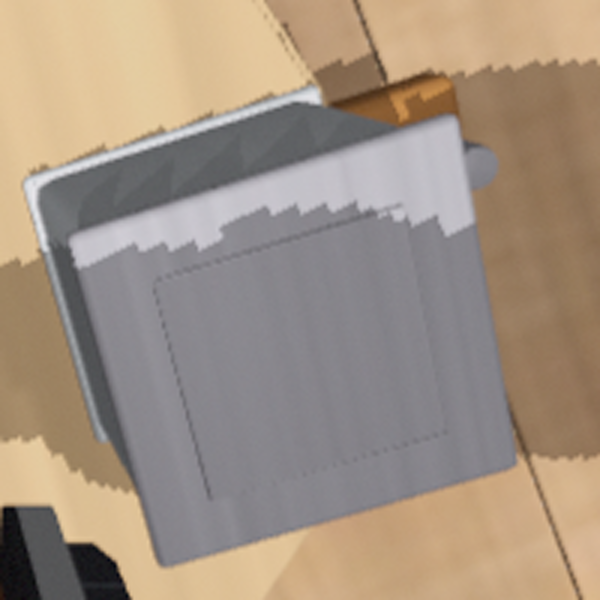

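View pics/s7.png

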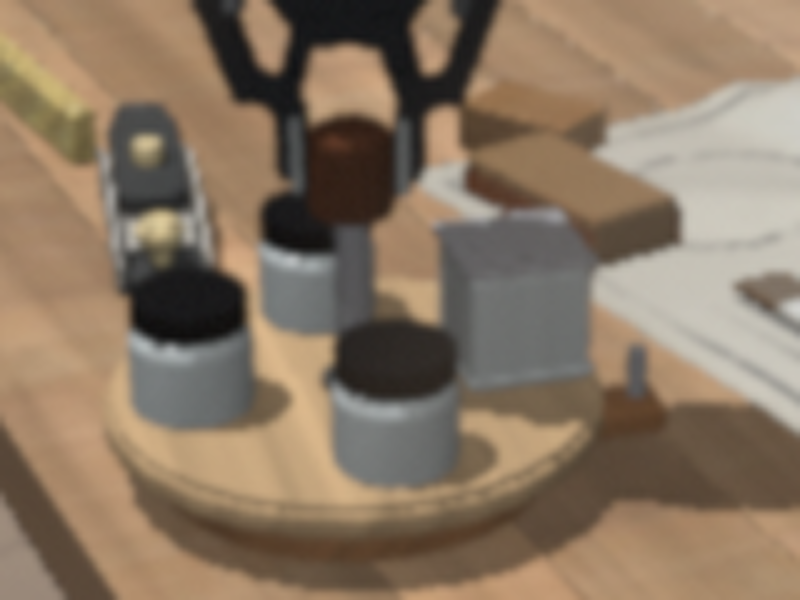

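View pics/t7.png

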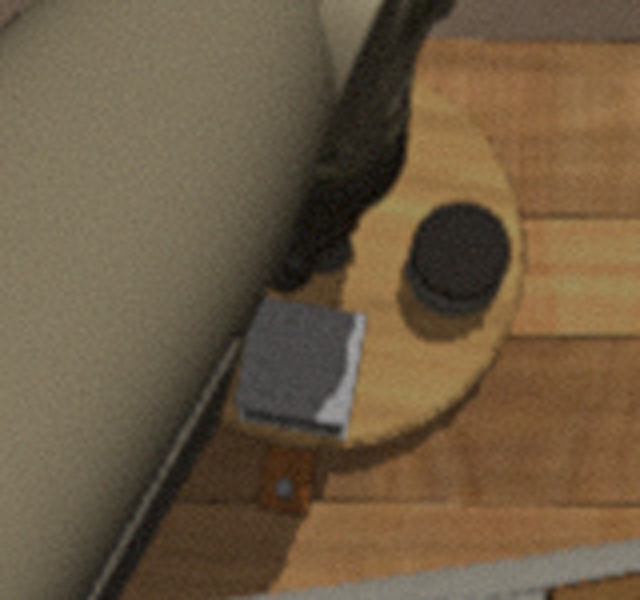

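Run:
```python
from h import *
import pickle
s=pickle.load(open('w7.pkl','rb'))
a=lambda v:np.degrees(np.arctan2(v[1],v[0]))%360
P=lambda p,z:plane('wrist',(370+(p[0]+.5)/3-.5,130+(p[1]+.5)/3-.5),z,s)[:2]
A,B,C,D=[P(p,.104) for p in((69,236),(458,115),(517,465),(163,567))]
print('W dirs',a(B-A),a(C-D),a(B-C)-270,a(A-D)-270)
pin=P((481,166),.04);c=(A+B+C+D)/4
F=P((26,182),.044),P((318,87),.044);print('flange',a(F[1]-F[0]),np.linalg.norm(F[1]-F[0]))
for ax in((.4905,-.1605),(.488,-.161)):
  ax=np.array(ax);print('can',a(c-ax),np.linalg.norm(c-ax),'pin',a(pin-ax),np.linalg.norm(pin-ax))
Q=lambda p,z:plane('top',(240+(p[0]+.5)/4-.5,150+(p[1]+.5)/4-.5),z)[:2]
TR,BR,BL,TL=[Q(p,.104) for p in((365,315),(345,427),(238,408),(266,297))]
print('T right side',a(BR-TR),'front perp',a(BL-BR)+90,'lens',np.linalg.norm(BR-TR),np.linalg.norm(BL-BR))
pin=Q((285,487),.04);print('pin',pin)
S=lambda p,z:plane('side',(200+(p[0]+.5)/5-.5,200+(p[1]+.5)/5-.5),z)[:2]
```

```text
W dirs 170.45958178085172 170.7293592753853 -9.518012352323638 -9.025537866173295
flange 170.94841739751956 0.06088750165233482
can 171.59955644725423 0.07606853491851386 pin 171.4467220685927 0.13857943946420517
can 170.9308267996036 0.07367342027007678 pin 171.08226419628505 0.13618436413944388
T right side 170.44032243528466 front perp 170.44617251263878 lens 0.06139173361403383 0.057761860705251335
pin [ 0.35262541 -0.14246417]
```

```bash
python3 -m pendant '[[-0.02,-0.012,0,0,0,0,0],[0,0,0,0,0,0,0],[0,0,0,0,0,0,0],[0,0,0,0,0,0,0]]';python3 -c "
from h import *
import pickle
s=get_state();print(s['dq'],s['wrist_torque'])
plan((.489,-.160,.135),154,1);pickle.dump(s,open('w8.pkl','wb'))
im=grab_frame('wrist')[:,:,::-1]
cv2.imwrite('pics/w8.png',im)
cv2.imwrite('pics/w8c.png',cv2.resize(im[130:330,370:570],None,fx=3,fy=3,interpolation=cv2.INTER_CUBIC))"
```

```text
t: 13.3
position: [0.4872, -0.1655, 0.1354]
ee_rot: [[-0.894, -0.009, -0.447], [0.447, -0.008, -0.894], [0.004, -1.0, 0.011]]
wrist_force: [-0.7, -0.7, -2.0]
finger_gap: 0.0388
[ 0.03732435  0.01073274  0.04288847 -0.01145556 -0.06347346  0.02859916] [-0.33952644  0.17034492 -0.04258712]
yaw 153.4221989793213 turn/row -0.01008453023222701
0.0009 0.0004 -0.0057
```

View pics/w8c.png

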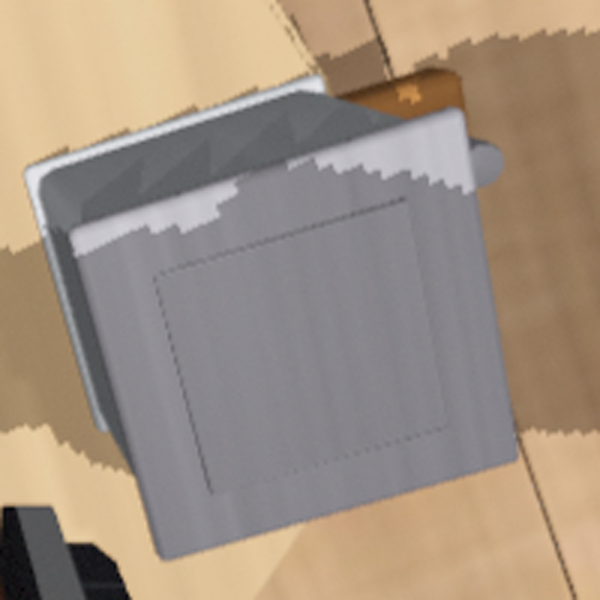

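Run:
```python
from h import *
import pickle
s=pickle.load(open('w8.pkl','rb'))
a=lambda v:np.degrees(np.arctan2(v[1],v[0]))%360
P=lambda p,z:plane('wrist',(370+(p[0]+.5)/3-.5,130+(p[1]+.5)/3-.5),z,s)[:2]
A,B,C,D=[P(p,.104) for p in((70,228),(462,107),(518,458),(163,559))]
print('W dirs',a(B-A),a(C-D),a(B-C)-270,a(A-D)-270)
print('lens',[round(np.linalg.norm(u-v),4) for u,v in((A,B),(B,C),(C,D),(D,A))])
pin=P((485,161),.04);c=(A+B+C+D)/4
F=P((26,170),.044),P((320,77),.044);print('flange',a(F[1]-F[0]),np.linalg.norm(F[1]-F[0]))
for ax in((.4905,-.1605),(.488,-.161)):
  ax=np.array(ax);print('can',a(c-ax),np.linalg.norm(c-ax),'pin',a(pin-ax),np.linalg.norm(pin-ax))
u=(c-pin);print('pin->canister axis dir',a(-u))
```

```text
W dirs 171.1609011044695 171.46822697777841 -8.610798462523235 -8.240042637144938
lens [np.float64(0.0603), np.float64(0.0602), np.float64(0.0599), np.float64(0.0605)]
flange 171.25742267172686 0.06060589962089917
can 172.62226284921675 0.07604316442178706 pin 171.69910775063846 0.1383218752544966
can 171.9866056227767 0.07363259816408385 pin 171.33840489191437 0.13592294569672186
pin->canister axis dir 170.5722953200108
```

Lid edge directions (171.2–171.8°) agree with the pin direction (171.3–171.7°). The lid is level, the gripper is holding the knob and forces are low, so I'm handing in.

```bash
python3 -c "
from bench import *
s=get_state();print(s['t'],s['finger_gap'],s['wrist_force']);print(finish_job())"
```

```text
13.35 0.03852932524579671 [-1.20197313 -0.49126368 -0.95090684]
the job is handed in; nothing more can be done
None
```

I pressed the lid down level, then turned the carousel about 186° by its knob until the square canister faced the pin. I handed the job in at 13.35 s with the gripper still closed on the knob. `finish_job()` gives no verdict, so these are my own last checks:

- **Lid:** with closed fingers on the outer part of the lid, contact went hard at z ≈ 0.1035 m with about 19 N (level is 0.104 m). Afterwards the lid measured about 60 mm square at the level height, so it looks seated.
- **Alignment:** the canister's edges point at 171.2–171.8°, and the pin lies at 171.3–171.7°. The lid's centre disagreed a little, reading 0.6–0.9° past the pin. I did not correct this, because the knob axis is only known to 2–3 mm.
- **Hold:** the grip is 40 N with the fingers stopped at 38.5 mm on the 40 mm knob. Wrist force was under 2 N at hand-in. The hand sits about 5–6 mm off the knob's centre along the pads.
- **Mug, plane and sanding block:** I never touched them. They look unmoved in the full side and top pictures taken near the end of the turn, but I did not measure their positions.

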